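Set the portion stop of the sweet-cutting guide

TASK

Set the sliding stop of the sweet-cutting guide to the yellow portion tag: push the stop block along its rail from the side until its spring pin drops into the notch at the yellow tag, and leave it clicked in there. Only push the block: do not pinch it between the fingers, do not pull up the knob of its pin, and leave the jar, the scraper and the tin alone.

Things in the scene. Friction and masses are not known exactly. Their poses are not given: they have to be found in the camera images.
- guide: Cutting guide fixed to the table: plate 190 (x) x 360 (y) x 6 mm, origin at the middle of its underside. A steel rail 28 mm wide, top 20 mm above the table, runs along guide y at guide x = 0, with a 26 mm high blue block at each end (y = +-174 mm). Four notches, 16 mm long, at guide y = -90, -30, +30, +90 mm; beside each lies one coloured tag; which tag is at which notch varies.
- stop (a joint): Position of the stop along the rail, m = guide y of its middle, -0.125 to +0.125. It starts between the two middle notches and cannot leave the rail. Sliding takes 1 to 2 N, pushing it out of a notch about 9 N; as the pin drops into a notch the force falls away and the block jumps a few mm ahead and centres itself. It stays where it is left.
- stop_center (a point): Centre of the stop block, 48 mm above the table. The block rides astride the rail: 42 mm long along the rail, 92 mm wide across it, from 24 to 72 mm above the table; blue with a white plate on each end face.
- stop_pointer (a point): Tip region of the thin black pointer that sticks out of the block's +x side towards the tags, 70 mm from the rail's middle line, 26 mm above the table, level with the block's middle along the rail.
- pin (a joint): Height of the spring pin in the block, in m: 0 while it rides on the plain rail top, about -0.004 when it has dropped into a notch; above 0 only if someone pulls it up.
- pin_knob (a point): Top of the pin's black knob, a cylinder 18 mm across and 14 mm high over the middle of the block; 94 mm above the table while the pin rides on the rail, 90 mm when it is in a notch.
- tag_yellow: Yellow tag, 30 (x) x 26 (y) x 10 mm, fixed on the base plate beside one notch, 77 mm to the guide's +x side of the rail. Origin at the middle of its underside, 6 mm above the table, exactly level with its notch along the rail; axes as the guide's. The red, green and blue tags are alike and mark the other notches.
- jar: White jar with a lid, 60 mm across, 85 mm high, standing loose beyond the guide. Origin at the middle of its underside.
- scraper: Steel bench scraper lying loose beyond the guide, about 90 x 110 x 20 mm, with a black handle. Origin under its middle.
- tin: Round copper-coloured tin, 64 mm across, 35 mm high, standing loose off the -y end of the guide. Origin at the middle of its underside.
- face_left (a point): Centre of the outer surface of the white plate, 92 mm wide x 48 mm high, on the end of the block that looks to the guide's +y (21 mm from the block's middle), 48 mm above the table: push here to move the stop to -y.
- face_right (a point): The same on the end of the block that looks to the guide's -y: push here to move the stop to +y.
Mind the look-alikes: they are no part of the job. What is meant by the tin is not pink or purple, and is the larger of those in its own colour.

How it is judged:
At the end, for the whole second after the job is handed in: The stop rests at the yellow tag's notch (its pointer within 5 mm of the tag's middle along the rail) with the pin dropped in (at least 2.5 mm down), and the jar, scraper and tin are within 20 mm of where they stood, jar and tin upright (y of stop_pointer in the frame of tag_yellow between -0.005 and 0.005 m and value of joint pin below -0.0025 m and velocity of joint stop between -0.005 and 0.005 m/s and distance of each of jar, scraper, tin from where it was at the start of the episode below 0.02 m and angle between each of jar, tin's own z axis and vertical below 0.2 rad); the robot touches nothing.
It fails at once if the block is pinched: both of its end faces pressed by the fingers at once (contact force between the fingers and face_left above 2 N and contact force between the fingers and face_right above 2 N).
It fails at once if the pin's knob is pulled up (value of joint pin above 0.006 m).
It fails at once if the jar, scraper or tin is lifted, tipped or shoved away (distance of any of jar, scraper, tin from where it was at the start of the episode above 0.03 m or angle between any of jar, tin's own z axis and vertical above 0.5 rad).
It also fails if it takes over 42 s, if anything falls off the work surface, if the arm or the gripper's body presses on something with over 40 N, if the wrist force passes 120 N, or if a joint passes its speed limit or range.

ROBOT

A 6-joint arm with a two-finger parallel gripper is mounted at the origin on the work surface. World frame = base frame: x ahead of the robot, y to its left, z up, the work surface at z = 0. Lengths are in m, angles in rad, forces in N, time in s.
With the tool pointing down it reaches from about 0.275 to 0.75 m from the base axis. Payload 10.2 kg.
Tool frame: the origin (TCP) lies midway between the tips of the shut fingers; the grasp point (between the pads) lies 19 mm behind it (env.hold_point_z is the distance from the TCP to the grasp point, in m); z points along the fingers, y is the line along which they close (so a half turn about z gives the same grasp; the last joint's range is limited). The gripper opens to 85 mm and grips with 20 to 120 N. Pads are 22 mm wide; open, the fingers measure 114 mm over their backs; the gripper's body (76 mm by 85 mm) begins 54 mm behind the grasp point. The pads swing forward as they close: fully open they stand 13 mm farther back than shut.
Start: joints at [1.068, 0.313, 1.498, -0, 1.331, -0.223], TCP at [0.145, 0.505, 0.231] pointing down, gripper open.
Joint ranges: [-2.94, 2.94], [-0.97, 2.17], [0.19, 2.56], [-1.23, 4.37], [0.02, 3.11], [-2.88, 2.88]. Speed limits (rad/s): [2.39, 2.39, 3.01, 3.14, 3.14, 3.14].

INTERFACE

Orientations are given as a unit quaternion [x, y, z, w].
In Python, from bench import env, kinematics, monitor, eyes, job gives the robot as it stands. The module is installed in compiled form; this text tells all that it offers. Calls block until the motion is done:
- env.reach(position, orientation): joint-space move of the TCP to a pose.
- env.movel(position, velocity=0.15, frame=None, guard=None): straight line of the TCP; frame=None keeps the orientation; velocity is the mean speed in m/s. With guard (N) it stops when the force on the tool has changed by that much, and returns True; else False.
- env.set_joints(angles): joint-space move.
- env.release() and env.close_gripper(effort=None): open the fingers fully, or close them until they stop; effort is the grip in N (None keeps the last).
- env.hold(seconds).
- kinematics.ik(position, orientation): joint angles nearest the present ones, or None.
- monitor.sense(): the state.
- eyes.grab_frame(name): name is "scene" or "side" or "wrist"; returns a dict with "frame" (420x560x3 uint8, red, green, blue), "mtx" (3x3 intrinsics, pixels), "view" (4x4, takes a point from world to camera coordinates). Camera axes: x right, y down, z forward; pixel columns grow to the right and rows downward; lengths in m; the calibration is good to about 2 mm. A picture is of the moment at which its call begins. There is no depth.
A pose or a line that the arm cannot do raises env.MotionError and nothing moves.
- job.hand_in(): hands the job in; it is judged then, once.
The state is a dict: "clock": time; "joints": joint angles; "qvel": joint speeds; "joint_efforts": joint torques, N m; "position": TCP position; "ee_rot": TCP orientation; "contact_force": force on the tool from outside, world axes, zero at the start; "ft_torque": the same for the moment, N m; "finger_gap": opening from 0.0 (shut) to 1.0 (fully open); "gripper_force": force on a finger pad.
Only numpy, scipy, OpenCV 4.12 (cv2) and the standard library are available. Lean on these libraries where they do the work, as an engineer would, in place of code of your own. Each camera call takes 0.05 s, during which the arm holds its last target. There are 200 camera calls.

## Working session

There is one attempt and no reset: what is moved stays moved. The work goes in short steps, each a Python script; the robot and the scene stay as the last script left them, time stands still between calls to the robot, and variables do not carry over. Pictures are saved under pics/ and viewed, at most 10 in all, crops included, and the job is handed in when it is done.

```bash
mkdir -p pics
python3 - <<'E'
from bench import env, kinematics, monitor, eyes, job
import cv2, numpy as np, pickle
d={}
for n in ("scene","side"):
    f=eyes.grab_frame(n); d[n]=f
    cv2.imwrite(f"pics/{n}0.png",f["frame"][...,::-1])
    V=f["view"]; print(n,(-V[:3,:3].T@V[:3,3]).round(3),V[2,:3].round(2))
pickle.dump(d,open("d0.pkl","wb"))
s=monitor.sense(); print(s["clock"],s["position"],s["ee_rot"])
E
```

```text
scene [ 1.422 -0.148  0.754] [-0.78  0.09 -0.62]
side [0.455 0.675 0.612] [ 0.14 -0.81 -0.57]
0.1 [0.14487547 0.50437474 0.23079892] [ 1.39439597e-01  9.90230410e-01 -5.41292762e-04 -2.03592122e-04]
```

View pics/scene0.png

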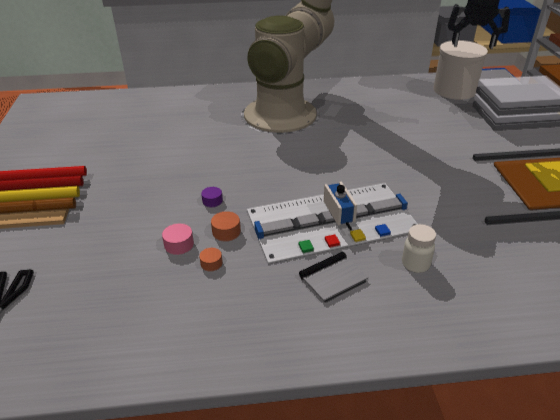

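View pics/side0.png

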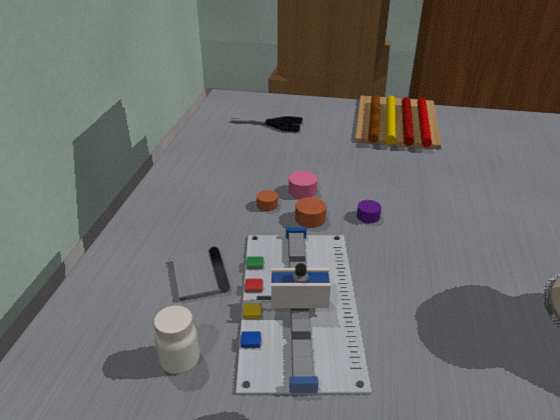

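The scene view looks back at the robot, with +y to the right. The tags run green (306,246), red (332,241), yellow (357,235), blue (383,230) towards +y, so yellow should be at guide y = +30. The stop (340,203) sits between red and yellow, so I push it to +y on face_right.

Tin candidates are the copper ones at (226,226) large and (211,259) small, pink at (178,238) and purple at (212,197). The large copper one at (226,226) fits, and I'll keep clear of all four. Next I'll measure and take a crop to confirm.

```bash
cat > h.py <<'E'
import cv2, numpy as np
def ray(f,uv):
    V=f["view"];R=V[:3,:3];c=-R.T@V[:3,3]
    return c,R.T@np.linalg.inv(f["mtx"])@np.array([*uv,1.])
def onplane(f,uv,z):
    c,d=ray(f,uv); return c+d*(z-c[2])/d[2]
def proj(f,p):
    q=f["mtx"]@(f["view"]@np.append(p,1))[:3]; return q[:2]/q[2]
def blob(f,lo,hi,box,amin=15):
    hsv=cv2.cvtColor(f["frame"],cv2.COLOR_RGB2HSV)
    m=cv2.inRange(hsv,np.array(lo),np.array(hi)); k=np.zeros_like(m); x0,y0,x1,y1=box; k[y0:y1,x0:x1]=m[y0:y1,x0:x1]
    n,_,st,ce=cv2.connectedComponentsWithStats(k)
    return [(ce[i],st[i]) for i in sorted(range(1,n),key=lambda i:-st[i,4]) if st[i,4]>=amin]
HUE={"green":((45,120,40),(80,255,255)),"red":((0,180,80),(6,255,255)),"yellow":((20,150,80),(32,255,255)),"blue":((105,150,80),(125,255,255))}
BOX={"scene":(290,222,400,256),"side":(238,250,268,350)}
E
python3 - <<'E'
import pickle
from h import *
d=pickle.load(open("d0.pkl","rb"))
P={}
for n in d:
    for c,(lo,hi) in HUE.items():
        b=blob(d[n],lo,hi,BOX[n])[:1]
        for ce,st in b:
            P[n,c]=onplane(d[n],ce,0.014); print(n,c,ce.round(1),st[4],P[n,c].round(4))
    # knob: dark
    b=blob(d[n],(0,0,0),(180,255,45),{"scene":(325,175,355,200),"side":(285,255,315,285)}[n])
    for ce,st in b[:2]:print(n,"knob",ce.round(1),st,onplane(d[n],ce,0.087).round(4))
    box={"scene":(190,220,250,275),"side":(240,180,340,230)}[n]
    for ce,st in blob(d[n],(4,120,60),(14,255,255),box): print(n,"copper",ce.round(1),st,onplane(d[n],ce,0.02).round(3))
a=cv2.resize(d["scene"]["frame"][170:290,160:440],None,fx=2.5,fy=2.5,interpolation=cv2.INTER_CUBIC)
b=cv2.resize(d["side"]["frame"][170:290,160:440],None,fx=2.5,fy=2.5,interpolation=cv2.INTER_CUBIC)
cv2.imwrite("pics/crop1.png",np.vstack([a,b])[...,::-1])
E
```

```text
scene green [305.6 245.8] 122 [ 0.6209 -0.011   0.014 ]
scene red [331.6 240.2] 118 [0.6097 0.0475 0.014 ]
scene yellow [357.2 235.1] 125 [0.5998 0.1064 0.014 ]
scene blue [382.4 229.2] 103 [0.587  0.1664 0.014 ]
scene knob [340.1 189.1] [337 185   7   9  54] [0.5249 0.0787 0.087 ]
scene copper [225.3 229. ] [211 220  29  21 531] [ 0.552 -0.18   0.02 ]
scene copper [210.5 258.8] [200 248  22  23 425] [ 0.644 -0.213  0.02 ]
side green [254.7 261. ] 136 [ 0.6208 -0.011   0.014 ]
side red [254.  282.8] 89 [0.6096 0.0458 0.014 ]
side yellow [251.9 310.6] 241 [0.5988 0.1102 0.014 ]
side blue [250.3 338.5] 254 [0.5883 0.1673 0.014 ]
side knob [300.3 269.6] [296 264  10  13 106] [0.5261 0.0802 0.087 ]
side copper [310.2 211.7] [296 197  30  31 798] [ 0.541 -0.176  0.02 ]
side copper [267.  200.2] [257 190  21  21 377] [ 0.636 -0.202  0.02 ]
```

View pics/crop1.png

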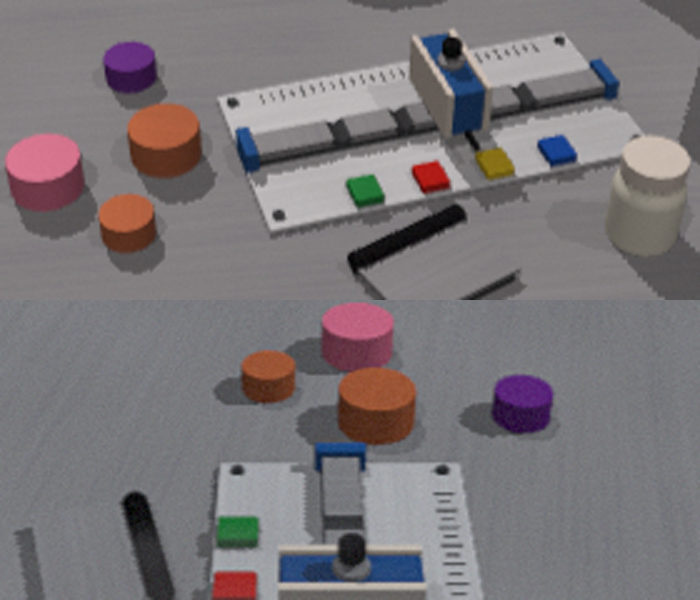

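The crop confirms that the tin is the larger copper cylinder, at about (0.546,-0.178), so it's clear of the push. Tag spacing is 60 mm, as specified. The guide is yawed about 0.185 rad with its centre near (0.529,0.064). The stop is at about +0.016 and has to go to +0.030. Next I'll approach the -y face with shut fingers.

```bash
cat >> h.py <<'E'
ey=np.array([-0.1835,0.983,0]); ey/=np.linalg.norm(ey); ex=np.array([ey[1],-ey[0],0])
C=np.array([0.5286,0.0640,0])
def g(s,z,x=0.): return C+ey*s+ex*x+np.array([0,0,z])
E
python3 - <<'E'
from bench import env, kinematics, monitor, eyes, job
from h import *
a=np.arctan2(ex[1],ex[0]); qs=[]
for t in (a,a+np.pi):
    p=(t+np.pi/2)/2; q=[np.cos(p),np.sin(p),0,0]; j=kinematics.ik(g(-.06,.045),q)
    if j is not None: qs.append((abs(j[5]),q)); print(np.round(j,2))
q=min(qs)[1]
env.close_gripper(20)
env.reach(g(-.06,.19),q)
env.movel(g(-.06,.045),0.12)
F=lambda s:float(np.dot(s["contact_force"],ey))
s=monitor.sense(); f0=F(s); print(s["clock"],s["position"].round(4),s["finger_gap"],"F0",round(f0,2))
print(env.movel(g(-.028,.045),0.03,guard=2.5))
s=monitor.sense(); print(s["clock"],np.dot(np.array(s["position"])-C,ey).round(4),round(F(s)-f0,2))
for n in("scene","side"):
    f=eyes.grab_frame(n)
    b=blob(f,(0,0,0),(180,255,45),{"scene":(325,175,365,200),"side":(285,255,315,300)}[n])
    for ce,st in b[:2]:print(n,"knob",ce.round(1),st,onplane(f,ce,0.087).round(4))
    cv2.imwrite(f"pics/{n}2.png",f["frame"][...,::-1])
E
```

```text
[-0.21  0.56  1.66 -0.    0.92 -0.39]
[-0.21  0.56  1.66 -0.    0.92  2.75]
4.5 [0.54   0.005  0.0456] -0.0024070364908706115 F0 -0.05
False
5.7167 -0.0281 0.35
scene knob [331.5 188.5] [325 175  19  25 217] [0.5205 0.0602 0.087 ]
side knob [299.9 264.2] [291 255  19  21 217] [0.5286 0.0677 0.087 ]
```

View pics/scene2.png

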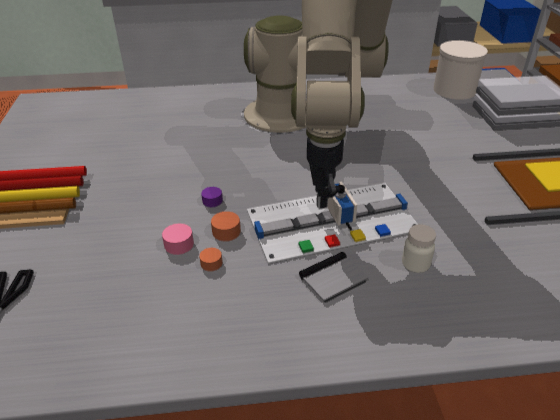

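The shut fingers at (325,190) stand just to the -y side of the block (345,207), and the block hasn't moved. Now I'll push in small guarded steps and log the force.

Run:
```python
from bench import env, kinematics, monitor, eyes, job
from h import *
F=lambda:float(np.dot(monitor.sense()["contact_force"],ey))
f0=F(); touched=False; s=-.028
while s<-0.003:
    s+=.0015
    hit=env.movel(g(s,.045),0.012,guard=5); f=F()-f0
    p=np.dot(np.array(monitor.sense()["position"])-C,ey)
    print(round(s,4),p.round(4),round(f,2),hit)
    if hit: break
    if f<-0.7: touched=True
    elif touched and f>-0.35: print("fell away"); break
print(monitor.sense()["clock"])
for n in("scene","side"):
    f=eyes.grab_frame(n); cv2.imwrite(f"pics/{n}3.png",f["frame"][...,::-1])
    if n=="side": A=f["frame"]
    else: B=f["frame"]
r=lambda im:cv2.resize(im,(700,300),interpolation=cv2.INTER_CUBIC)
cv2.imwrite("pics/crop3.png",np.vstack([r(B[170:260,250:460]),r(A[235:355,220:500])])[...,::-1])
```

```text
-0.0265 -0.0264 -0.06 False
-0.025 -0.0249 -0.02 False
-0.0235 -0.0234 -0.98 False
-0.022 -0.0219 -0.96 False
-0.0205 -0.0204 -0.23 False
fell away
7.1917
```

View pics/crop3.png

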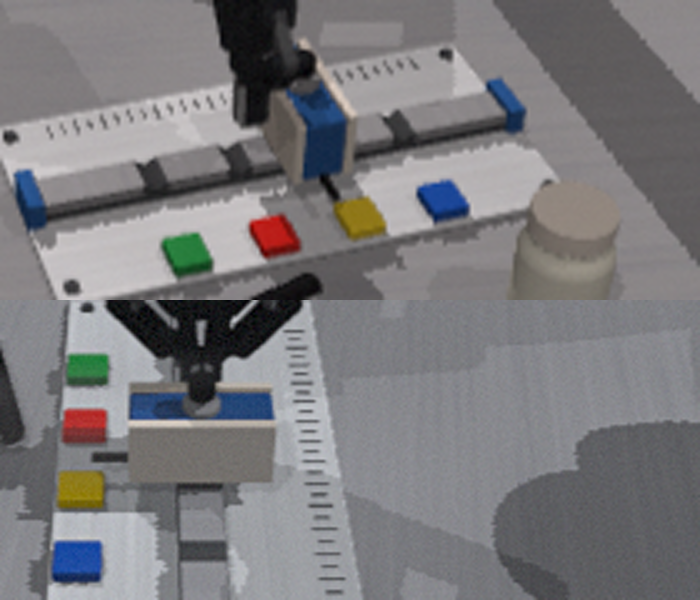

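The pointer is still roughly midway between red and yellow (side crop: pointer row 457, yellow row 489). The drop in force was just the block coasting, so I'll keep pushing and require two quiet steps in a row.

Run:
```python
from bench import env, kinematics, monitor, eyes, job
from h import *
F=lambda:float(np.dot(monitor.sense()["contact_force"],ey))
f0=-.05; s=-.0205; quiet=0
while s<0.002:
    s+=.0015
    hit=env.movel(g(s,.045),0.012,guard=5); f=F()-f0
    p=np.dot(np.array(monitor.sense()["position"])-C,ey)
    print(round(s,4),p.round(4),round(f,2),hit)
    quiet=quiet+1 if f>-0.35 else 0
    if hit or quiet==2: break
print(monitor.sense()["clock"])
D=[eyes.grab_frame(n)["frame"] for n in("scene","side")]
r=lambda im:cv2.resize(im,(700,300),interpolation=cv2.INTER_CUBIC)
cv2.imwrite("pics/crop4.png",np.vstack([r(D[0][170:260,250:460]),r(D[1][235:355,220:500])])[...,::-1])
```

```text
-0.019 -0.0189 -0.07 False
-0.0175 -0.0174 0.0 False
7.8417
```

View pics/crop4.png

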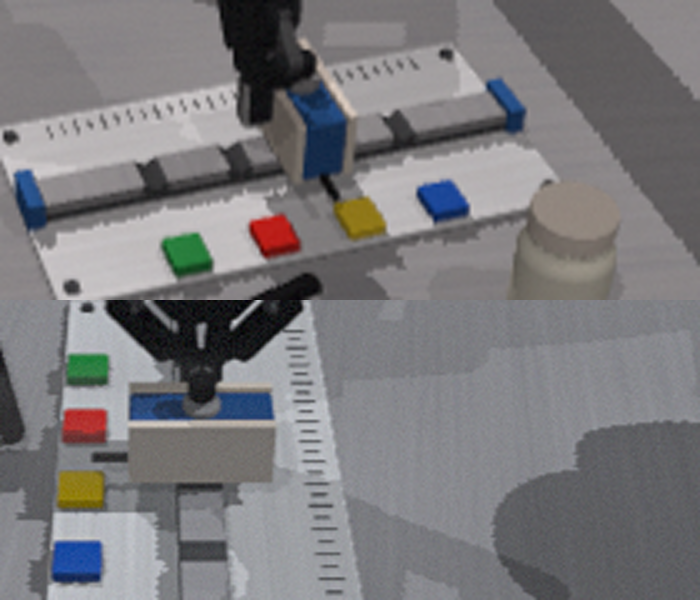

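The block looks identical in both crops, so it hasn't moved yet and the 1 N readings came from arm transients. I'll carry on to real contact, expected near -0.016.

Run:
```python
from bench import env, kinematics, monitor, eyes, job
from h import *
F=lambda:float(np.dot(monitor.sense()["contact_force"],ey))
f0=-.05; s=-.0175
while s<-0.0095:
    s+=.0015
    hit=env.movel(g(s,.045),0.012,guard=5); f=F()-f0
    env.hold(.1)
    print(round(s,4),round(f,2),round(F()-f0,2),hit)
    if hit: break
print(monitor.sense()["clock"])
D=[eyes.grab_frame(n)["frame"] for n in("scene","side")]
r=lambda im:cv2.resize(im,(700,300),interpolation=cv2.INTER_CUBIC)
cv2.imwrite("pics/crop5.png",np.vstack([r(D[0][170:260,250:460]),r(D[1][235:355,220:500])])[...,::-1])
```

```text
-0.016 0.29 -0.78 True
8.25
```

View pics/crop5.png

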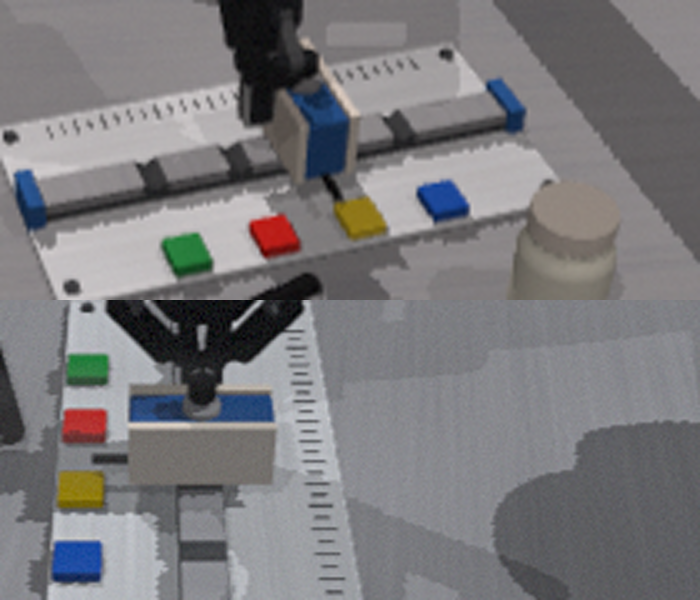

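This is real contact at -0.016, as predicted, with a brief impact peak, and the block crept slightly. I'll keep pushing towards about -0.005 and watch for the force to fall away.

Run:
```python
from bench import env, kinematics, monitor, eyes, job
from h import *
F=lambda:float(np.dot(monitor.sense()["contact_force"],ey))
f0=-.05; s=-.016; q=0
while s<-0.0035:
    s+=.001
    hit=env.movel(g(s,.045),0.01,guard=7); f=F()-f0
    env.hold(.1); f2=F()-f0
    p=np.dot(np.array(monitor.sense()["position"])-C,ey)
    print(round(s,4),p.round(4),round(f,2),round(f2,2),hit)
    q=q+1 if abs(f2)<.25 and abs(f)<.25 else 0
    if hit or q==2: break
print(monitor.sense()["clock"])
D=[eyes.grab_frame(n)["frame"] for n in("scene","side")]
r=lambda im:cv2.resize(im,(700,300),interpolation=cv2.INTER_CUBIC)
cv2.imwrite("pics/crop6.png",np.vstack([r(D[0][170:260,250:460]),r(D[1][235:355,220:500])])[...,::-1])
```

```text
-0.015 -0.015 -1.09 -1.19 False
-0.014 -0.014 -2.37 -2.21 False
-0.013 -0.0131 -3.06 -3.9 False
-0.012 -0.0117 -0.61 -0.75 False
-0.011 -0.0108 -2.01 -0.8 False
-0.01 -0.0098 1.28 -1.18 False
-0.009 -0.0089 0.33 0.39 False
-0.008 -0.008 0.62 -0.14 False
-0.007 -0.007 -0.87 -0.83 False
-0.006 -0.006 -0.5 -1.03 False
-0.005 -0.005 0.36 0.04 False
-0.004 -0.004 0.38 1.05 False
-0.003 -0.003 -0.83 -0.53 False
12.975
```

View pics/crop6.png

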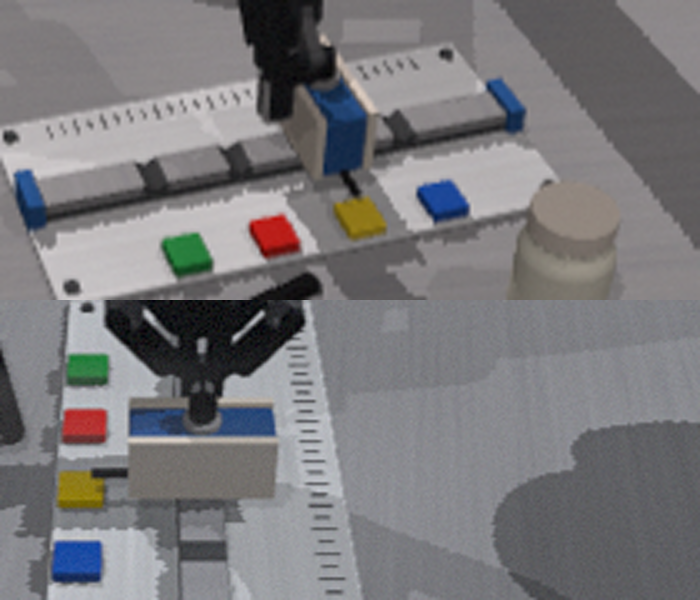

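The pointer has reached the yellow tag: tip at about (258,304) in the side view and (357,227) in the scene view. I'll measure its rail coordinate in the before and after frames to see how much is left.

```bash
cat >> h.py <<'E'
def pointer(f,n):
    # dark pointer pixels around guide x=55..72 mm at z=0.026; returns (guide y, npix)
    pts=[]
    gray=f["frame"].max(2)
    for r in range(200,330):
        for c in range(245,375):
            if gray[r,c]<45:
                p=onplane(f,(c,r),.026)-C; x,y=p@ex,p@ey
                if .055<x<.072 and -.02<y<.05: pts.append(y)
    return (np.mean(pts).round(4),np.ptp(pts).round(4),len(pts)) if pts else None
E
python3 - <<'E'
from bench import monitor, eyes
from h import *
import pickle
d=pickle.load(open("d0.pkl","rb"))
for n in d:
    f=eyes.grab_frame(n); t=[onplane(d[n],blob(d[n],*HUE[c],BOX[n])[0][0],.014)-C for c in HUE]
    print(n,"before",pointer(d[n],n),"now",pointer(f,n),"tags s",[round(p@ey,4) for p in t])
E
```

```text
scene before (np.float64(0.0158), np.float64(0.0042), 9) now (np.float64(0.0305), np.float64(0.0048), 9) tags s [np.float64(-0.0907), np.float64(-0.0311), np.float64(0.0286), np.float64(0.09)]
side before (np.float64(0.015), np.float64(0.0023), 11) now (np.float64(0.0299), np.float64(0.0045), 22) tags s [np.float64(-0.0906), np.float64(-0.0327), np.float64(0.0325), np.float64(0.0906)]
```

Both views put the pointer at +0.030, which is the yellow notch. Next I'll back away and check the pin height from the knob.

Run:
```python
from bench import env, monitor, eyes
from h import *
import pickle
d=pickle.load(open("d0.pkl","rb"))
env.movel(g(-.05,.045),.08); env.movel(g(-.06,.20),.15)
now={n:eyes.grab_frame(n) for n in d}; pickle.dump(now,open("d1.pkl","wb"))
def knob(F,s):
    A=[];b=[]
    for n in F:
        u,v=proj(F[n],g(s,.085)).astype(int)
        bl=blob(F[n],(0,0,0),(180,255,45),(u-9,v-14,u+10,v+12))
        ce,st=bl[0]; print(n,ce.round(2),st)
        c,r=ray(F[n],ce); r/=np.linalg.norm(r); M=np.eye(3)-np.outer(r,r); A.append(M); b.append(M@c)
    p=np.linalg.solve(sum(A),sum(b)); return (p-C)@ex,(p-C)@ey,p[2]
print(np.round(knob(d,.0155),4)); print(np.round(knob(now,.030),4))
for n in d: print(n,pointer(now[n],n),[ [blob(F[n],(4,120,60),(14,255,255),{"scene":(190,220,250,275),"side":(240,180,340,230)}[n])[0][0].round(1)] for F in (d,now)])
print(monitor.sense()["clock"])
r=lambda im:cv2.resize(im,(700,300),interpolation=cv2.INTER_CUBIC)
cv2.imwrite("pics/crop7.png",np.vstack([r(now["scene"]["frame"][170:260,250:460]),r(now["side"]["frame"][235:355,220:500])])[...,::-1])
```

```text
scene [340.15 189.07] [337 185   7   9  54]
side [300.33 269.6 ] [296 264  10  13 106]
[-0.      0.0154  0.0868]
scene [346.1  189.29] [343 185   7   9  51]
side [300.61 277.53] [296 272  10  12  98]
[0.0001 0.0297 0.0833]
scene (np.float64(0.0305), np.float64(0.0048), 9) [[array([225.3, 229. ])], [array([225.4, 229. ])]]
side (np.float64(0.0303), np.float64(0.0045), 21) [[array([310.2, 211.7])], [array([310.2, 211.8])]]
15.2
```

View pics/crop7.png

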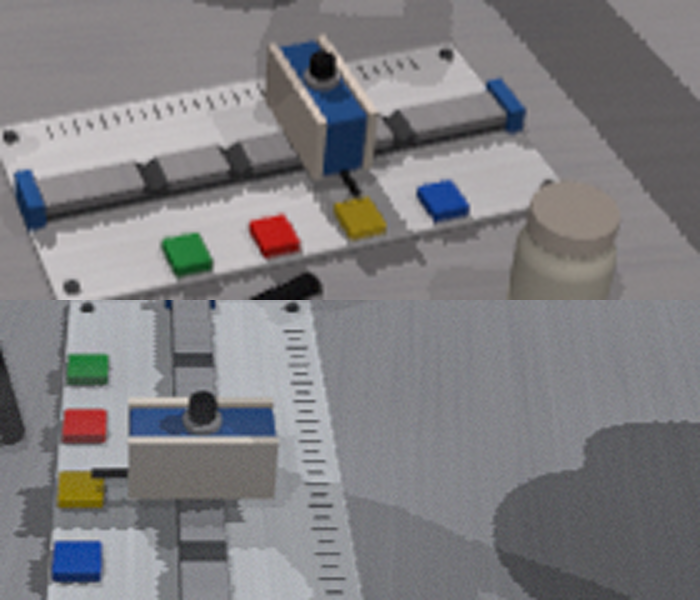

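The knob triangulates 3.5 mm lower than before (0.0868 to 0.0833), and the stop is at +0.030, with the pointer level with the yellow tag. The pin is in. The tin hasn't moved and the arm is clear, so I'll hand in.

Run:
```python
from bench import job
print(job.hand_in())
```

```text
the job is handed in; nothing more can be done
None
```

I pushed the stop to the yellow tag's notch at guide y = +30 mm and handed the job in at about 15 s: the camera check put its pointer level with the tag and the pin about 3.5 mm down, with the arm clear, but the hand-in gave no verdict.

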